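Load the drying tray into the rack

TASK

Lift the metal tray by its upright wooden handle, with the felt-topped lid lying on it, and slide it into the drying rack on the pair of rails that the black pointer clip on the rack's post marks (the pair nearest in height). Slide it in gently, never forcing it, until it has pushed the rubber buffer at the back fully in and comes to a firm stop; then let go. Keep the lid on the tray and leave the other things on the table where they are.

Things in the scene. Friction and masses are not known exactly. Their poses are not given: they have to be found in the camera images.
- rack: Aluminium drying rack with three pairs of rails, open at its own -x end (robot's right); the tray slides in along rack +x (about world +y). Set 0 to 30 mm higher or lower in its base. Origin on the middle plane, 75 mm behind the straight rails' front ends, z up. Ledge tops at z = 58, 90, 122 mm. Posts 10 mm square at x = -60, 105, y = +-85; top z = 141. Over 25 N between tray and rack is forcing it.
- rail_low (a point): Mouth of the lowest rail pair: middle plane, ledge-top height, front end of the straight rails (rack x = -75 mm; they run to +75); the others are 32 and 64 mm higher. C channels open inwards: ledges 14 mm wide (|y| 64 to 78), 3 thick, upper lip 11 mm above the ledge, 156 mm between the webs. Mouths flare out, up and down by 5 mm over 15 mm more (to x = -90).
- rack_base: Dark steel base plate of the rack, 195 x 188 x 8 mm, with four post sockets 52 mm high; same x, y and yaw as the rack, origin at table height.
- pointer (a point): Black pointer clip: a sleeve 20 x 18 x 14 mm round the rack's front post on the robot's side, with a flat pointed tongue 25 mm outwards; point at its middle height (rack x = -60, y = +94 mm). Wanted: the rail pair whose channel middle (5.5 mm above its ledge top) is nearest in height; it may stand between two pairs (within 3 mm of half-way either is accepted).
- buffer (a joint): How far the rubber buffer plate (40 mm wide, as high as all rails) is pushed in on the back stop: 0 out (start) to 0.004 m fully in; it moves stiffly (about 3.5 N), stays where pushed and ends hard; wanted above 0.003. The stop is clamped where somebody left it: the buffer face starts anywhere from rack x = 45 to 81 mm, unreported: feel for it.
- tray_plate (a point): Centre of the tray's aluminium plate: 120 mm (tray x) by 150 mm (tray y), 4 mm thick, underside 2 mm below this point. A low rim (to 9 mm above the point) at |y| = 60 leaves flanges that ride on the rails. Tray +x goes in first; a tongue 40 mm wide, 4 thick runs back to tray x = -159. At the start it lies flat on the table right of the rack. 0.16 kg (varies).
- tray_handle (a point): Centre of the wooden grip of the tray's handle, at tray x = -135 mm, 38 mm above the plate's centre point. The grip is 40 mm long (tray x), 12 mm thick (tray y; pinch it across this), 36 mm high, upright on the tongue; its axes are the tray's.
- lid_tan: Felt-topped tan jar lid, 83 mm across and 13 mm high, lying loose on the tray inside the rim; origin in the centre of its underside.
- glue_gun: Bystander: black hot glue gun lying on its side, 117x213x26 mm, left end of the table
- black_tape: Bystander: roll of black tape, 48 mm across, 18 high, front
- marker: Bystander: black marker pen, 136 mm long, front
- walnut_half_1: Bystander: walnut shell half, 34x43x18 mm, near the far edge of the table
- dark_tool: Bystander: dark hand tool, 27x136x24 mm, front right
- scissors_small: Bystander: small scissors, 86x114x10 mm, far right
- eraser: Bystander: boxed eraser, 21x34x12 mm, near the far edge
- tray: The tray as a whole: origin in the middle of the plate's underside, +x the edge that goes in first, z up.
There are look-alikes about, which are no part of the job. Of the things shaped like the lid_tan, the tan one is meant.

How it is judged (in metres and radians):
On the way, in this order (a step that is already met when the one before it is completed fails the run):
1. the tray is lifted clear of the table (height (world z) of tray_plate above 0.035 m), for 0.1 s.
2. the tray's leading edge is between the rails of the marked pair (((z of tray_plate in the frame of rack between 0.0565 and 0.067 m and z of pointer in the frame of rack below 0.0825 m) or (z of tray_plate in the frame of rack between 0.0885 and 0.099 m and z of pointer in the frame of rack between 0.0765 and 0.1145 m) or (z of tray_plate in the frame of rack between 0.1205 and 0.131 m and z of pointer in the frame of rack above 0.1085 m)) and x of tray_plate in the frame of rack between -0.11 and -0.022 m and y of tray_plate in the frame of rack between -0.008 and 0.008 m), for 0.1 s.
At the end, for the whole second after the job is handed in: The tray rests in the rails nearest the pointer (within 3 mm of half-way either pair counts), level and straight within 0.06 rad, home so that the buffer is in by over 3 of its 4 mm; the lid lies flat on it within 45 mm of its centre; the tray is released and at rest (((z of tray_plate in the frame of rack between 0.0565 and 0.067 m and z of pointer in the frame of rack below 0.0825 m) or (z of tray_plate in the frame of rack between 0.0885 and 0.099 m and z of pointer in the frame of rack between 0.0765 and 0.1145 m) or (z of tray_plate in the frame of rack between 0.1205 and 0.131 m and z of pointer in the frame of rack above 0.1085 m)) and x of tray_plate in the frame of rack above -0.016 m and y of tray_plate in the frame of rack between -0.008 and 0.008 m and value of joint buffer above 0.003 m and angle between tray_plate's own z axis and vertical below 0.06 rad and angle between the x axis of tray_plate and the x axis of rack, either way round below 0.06 rad and linear speed of tray below 0.02 m/s and horizontal distance between lid_tan and tray_plate below 0.045 m and z of lid_tan in the frame of tray_plate between -0.002 and 0.008 m and contact force between the fingers and tray below 0.1 N); the robot touches nothing.
It fails at once if the tray is forced: more than 25 N between tray and rack (contact force between tray and rack above 25 N).
It fails at once if a bystander is moved by more than 30 mm (distance of any of glue_gun, black_tape, marker, walnut_half_1, dark_tool, scissors_small, eraser from where it was at the start of the episode above 0.03 m).
It also fails if it takes over 51 s, if anything falls off the work surface, if the arm or the gripper's body presses on something with over 40 N, if the wrist force passes 120 N, or if a joint passes its speed limit or range.

ROBOT

A 7-joint arm with a two-finger parallel gripper is mounted at the origin on the work surface; the furniture and walls round the work are solid. World frame = base frame: x ahead of the robot, y to its left, z up, the work surface at z = 0. Lengths are in mm, angles in rad, forces in N, time in s.
With the tool pointing down it reaches from about 400 to 875 mm from the base axis. Payload 4.4 kg.
Tool frame: the origin (TCP) lies at the very end of the fingers, on their centre line; the grasp point (between the pads) lies 19 mm behind it; z points along the fingers, y is the line along which they close (so a half turn about z gives the same grasp; the last joint's range is limited). The gripper opens to 85 mm and grips with 20 to 120 N. Pads are 22 mm wide; open, the fingers measure 114 mm over their backs; the gripper's body (76 mm by 85 mm) begins 54 mm behind the grasp point. The pads swing forward as they close: fully open they stand 13 mm farther back than shut.
Start: joints at [1.09, 0.628, 0.038, 1.517, -0.027, 0.996, -0.02], TCP at [261.983, -594.881, 231.313] pointing down, gripper open.
Joint ranges: [-3.06, 3.06], [-0.37, 2.12], [-1.25, 1.32], [0.18, 2.47], [-1.1, 4.24], [0.23, 1.98], [-2.94, 2.94]. Speed limits (rad/s): [2.57, 2.57, 3.14, 3.14, 3.14, 3.14, 3.14].

INTERFACE

Orientations are given as [roll, pitch, yaw] about the fixed x, y, z axes, in that order (R = Rz(yaw) Ry(pitch) Rx(roll)).
In Python, from cell import sensors, get_image, camera_params, order gives the robot as it stands.
- The arm moves only by the shell command python3 -m inch 'ROWS' [OPENING]. ROWS is JSON, a list that holds one entry, the list of rows, each a list of 4 numbers: the shift along the tool's x, y, z in cm, then the turn about the tool's z in degrees. A call has 1 to 8 rows; each row is the pose to reach, as a shift and turn from the pose commanded when the call began, along the tool's axes at that moment; what a row does not reach only later rows make up. A row lasts 1/12 s, in which the tool goes at most 41.7 mm and 7.16 degrees, less where a joint would pass 70% of its speed; a pose out of reach is approached as far as the arm can. A call with a gripper value outside its range is refused whole. OPENING is the finger opening in cm, from 0 to 8.54, set as the call begins (- or left out, the last holds). The fingers move at their own pace and stop on an object; the grip force is fixed at half the most. Time passes only in rows, so rows that repeat a pose let the fingers close. It gives the time, the measured TCP pose, the force, the opening and the grip force at its end, in the units of the state.
- sensors.read_state(): the state, without advancing time (a new reading comes with each control period).
- get_image(name): name is "scene" or "side" or "wrist"; returns the picture (420x560x3 uint8, blue, green, red); there is no depth.
- camera_params(name): a dict with "mtx" (3x3 intrinsics, pixels), "rvec" (rotation vector, rad) and "tvec" (3), from world to camera coordinates, as OpenCV has them. Camera axes: x right, y down, z forward; pixel columns grow to the right and rows downward; lengths in mm; the calibration is good to about 2 mm. The wrist camera is an equidistant fisheye: a pixel r from the principal point sees the ray r / f radians off the axis. A picture is of the moment at which its call begins: read the wrist's pose just before it. camera_params takes no time and is no camera call; for the wrist camera it gives the pose at the moment of the call.
- order.finish_job(): hands the job in; it is judged then, once.
The state is a dict: "clock": time; "qpos": joint angles; "qd": joint speeds; "tau": joint torques, N m; "eef_pos": TCP position; "tool_rot": TCP orientation; "force": force on the tool from outside, world axes, zero at the start; "torque": the same for the moment, N m; "width": finger opening in mm; "gripper_force": force on a finger pad.
Only numpy, scipy, OpenCV 4.12 (cv2) and the standard library are available. Lean on these libraries where they do the work, as an engineer would, in place of code of your own. Each camera call takes 0.05 s, during which the arm holds its last target. There are 200 camera calls.

## Working session

There is one attempt and no reset: what is moved stays moved. The work goes in short steps, Python scripts to look and compute and a shell command to move; the robot and the scene stay as the last step left them, time stands still between calls to the robot, and variables do not carry over. Pictures are saved under pics/ and viewed, at most 10 in all, crops included, and the job is handed in when it is done.

```bash
mkdir -p pics; ls
python3 - <<'E'
from cell import sensors,get_image,camera_params
import cv2,numpy as np
s=sensors.read_state();print(s)
for n in("scene","side","wrist"):
    p=camera_params(n);print(n,p["mtx"],p["rvec"],p["tvec"])
    im=get_image(n);cv2.imwrite(f"pics/{n}0.png",im)
E
```

```text
pics
{'clock': 0.0, 'qpos': array([ 1.09022026,  0.62936899,  0.03841032,  1.5183705 , -0.02701306,
        0.99630132, -0.01999746]), 'qd': array([-2.17888171e-03,  1.96495309e-03,  3.84752644e-05,  1.13752975e-03,
        7.48153101e-04, -4.72024800e-04,  2.17487956e-03]), 'tau': array([ 6.70550235e-04, -5.63393891e+01,  1.22664593e+00, -1.93438983e+01,
        1.11372914e-02,  1.07366793e-02, -4.58688959e-06]), 'eef_pos': array([ 261.73279743, -594.28645678,  230.37289469]), 'tool_rot': array([-3.13966128e+00, -2.73043124e-06,  4.14797031e-01]), 'force': array([-0.0802077 , -0.14571143, -0.85087754]), 'torque': array([-0.01407402, -0.03256719, -0.02021777]), 'gripper_force': 0.0, 'width': 85.27501202722816}
scene [[408.46674637   0.         276.73304721]
 [  0.         408.46674637 209.41434238]
 [  0.           0.           1.        ]] [ 1.27142411 -2.36832363  0.87619433] [256.07522614 290.14185387 976.97943085]
side [[382.07624469   0.         277.15492979]
 [  0.         382.07624469 207.64173289]
 [  0.           0.           1.        ]] [ 2.37029944  0.67551845 -0.25248869] [-354.63693454  -64.25906979 1467.11148962]
wrist [[325.1922621    0.         276.66142655]
 [  0.         325.1922621  209.73418515]
 [  0.           0.           1.        ]] [-2.42057645  1.57915848  0.23177517] [-649.17057775  -37.38298251  378.4072478 ]
```

View pics/scene0.png

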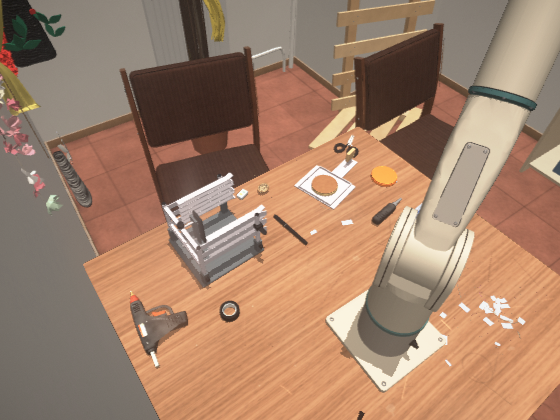

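View pics/side0.png

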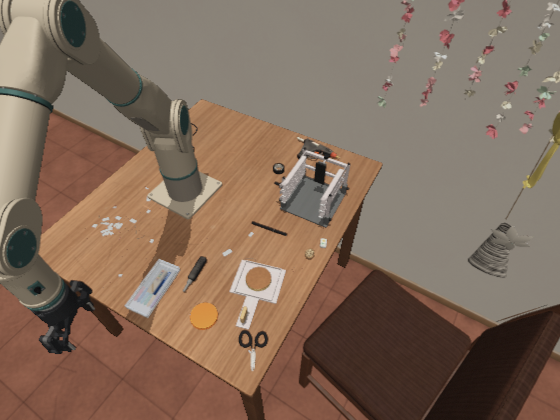

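View pics/wrist0.png

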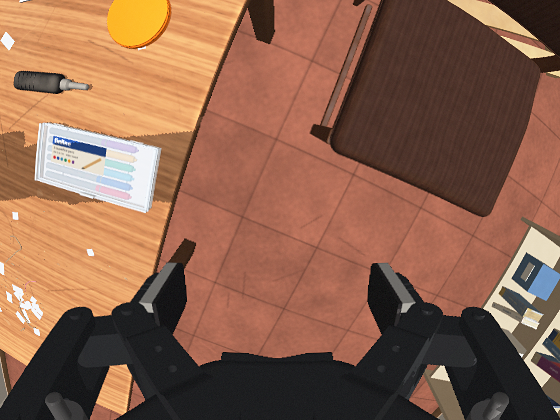

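The scene view shows the rack at about (215,230), and the tray at (325,186) with the tan lid on it. The handle is at (352,152), next to the scissors at (342,147). Possible mix-ups:
- **Lids:** the tan lid on the tray (325,186) and the orange lid on the table (384,176). I choose the tan one.
- **Handle:** only the upright grip at scene (352,152) / side (243,315) matches; the scissors' loops are nearby.
- **Pointer:** the black clip on the robot-side front post, near scene (263,228).

I'll check these in a close crop.

```bash
cat > h.py <<'E'
import numpy as np,cv2
from cell import sensors,get_image,camera_params
def ray(n,px,p=None):
    p=p or camera_params(n);K=p["mtx"];R=cv2.Rodrigues(np.array(p["rvec"],float))[0];t=np.array(p["tvec"],float).ravel()
    x=(px[0]-K[0,2])/K[0,0];y=(px[1]-K[1,2])/K[1,1]
    if n=="wrist":
        r=np.hypot(x,y);s=np.sin(r)/max(r,1e-9);d=np.array([x*s,y*s,np.cos(r)])
    else: d=np.array([x,y,1.])
    d=R.T@d
    return -R.T@t,d/np.linalg.norm(d)
def onz(n,px,z,p=None):
    c,d=ray(n,px,p);return c+d*(z-c[2])/d[2]
def tri(*obs):
    A=0;b=0
    for o in obs:
        c,d=ray(*o);M=np.eye(3)-np.outer(d,d);A=A+M;b=b+M@c
    return np.linalg.solve(A,b)
def proj(n,P,p=None):
    p=p or camera_params(n);R=cv2.Rodrigues(np.array(p["rvec"],float))[0]
    q=R@np.array(P,float)+np.array(p["tvec"],float).ravel();K=p["mtx"]
    if n=="wrist":
        r=np.hypot(q[0],q[1]);th=np.arctan2(r,q[2]);u=q[:2]/max(r,1e-9)*th
    else:u=q[:2]/q[2]
    return u*K[0,0]+K[:2,2]
E
python3 - <<'E'
import cv2,numpy as np
a=cv2.imread("pics/scene0.png");b=cv2.imread("pics/side0.png")
f=lambda im,x,y,w,h,k:cv2.resize(im[y:y+h,x:x+w],None,fx=k,fy=k,interpolation=cv2.INTER_CUBIC)
c=np.zeros((600,800,3),np.uint8)
c[:375,:400]=0
A=f(a,160,165,115,120,3.4);c[:A.shape[0],:A.shape[1]]=A
B=f(b,270,140,90,90,4.4);c[:B.shape[0],400:400+B.shape[1]]=B
C=f(a,290,130,110,80,2.35);D=C
c[410:410+188,:C.shape[1]]=C[:188]
D=f(b,225,255,75,85,2.2);c[400:400+D.shape[0],400:400+D.shape[1]]=D
cv2.imwrite("pics/crop1.png",c)
E
```

```text
(no output)
```

View pics/crop1.png

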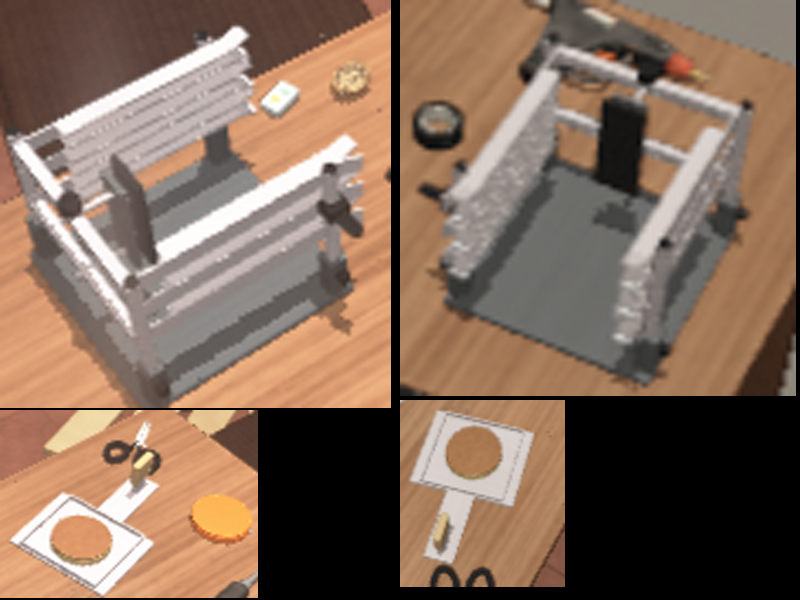

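The crops confirm the tan lid on the tray with the wooden grip upright on the tongue (orange is the look-alike), and the black clip high up on the near front post. Now to measure.

Run:
```python
from h import *
np.set_printoptions(precision=1,suppress=True)
S=lambda x,y:(160+x/3.4,165+y/3.4); D=lambda x,y:(270+(x-400)/4.4,140+y/4.4)
s2=lambda x,y:(290+x/2.35,130+(y-410)/2.35); d2=lambda x,y:(225+(x-400)/2.2,255+(y-400)/2.2)
for nm,p in dict(nearfront=S(352,290),nearback=S(165,400),farback=S(32,255)).items(): print(nm,onz("scene",p,8))
for nm,p in dict(nearfront=D(445,300),farfront=D(650,383),farback=D(745,215)).items(): print("side",nm,onz("side",p,8))
print("tongue",tri(("scene",S(362,232)),("side",D(420,188))))
print("sleeve top?",tri(("scene",S(333,205)),("side",D(458,170))))
print("post nf top",tri(("scene",S(330,168)),("side",D(462,168))))
print("post nb top",tri(("scene",S(135,283)),("side",D(548,45))))
print("post ff top",tri(("scene",S(203,40)),("side",D(665,243))))
print("post fb top",tri(("scene",S(15,145)),("side",D(745,103))))
print("tray corners sc",*[onz("scene",s2(*q),4) for q in((12,540),(64,492),(153,543),(95,592))])
print("side",*[onz("side",d2(*q),4) for q in((420,410),(533,432),(513,505),(412,480))])
print("handle top",tri(("scene",s2(144,456)),("side",d2(441,520))), "tongue end", onz("scene",s2(156,485),4),onz("side",d2(428,555),4),onz("side",d2(452,562),4))
print("lid",onz("scene",s2(82,538),15),onz("side",d2(474,452),15))
```

```text
nearfront [348.8 118.    8. ]
nearback [341.9 289.6   8. ]
farback [520.8 317.2   8. ]
side nearfront [360.6 113.3   8. ]
side farfront [545.1 125.9   8. ]
side farback [531.8 331.2   8. ]
tongue [327.8 124.1 114.3]
sleeve top? [350.8 138.  133.4]
post nf top [364.4 127.7 153.5]
post nb top [351.4 289.6 150.6]
post ff top [531.5 141.3 151.7]
post fb top [516.3 309.1 148.5]
tray corners sc [503.6 -98.2   4. ] [ 539.1 -212.5    4. ] [ 396.6 -252.3    4. ] [ 371.7 -133.7    4. ]
side [ 344.8 -151.9    4. ] [508.9 -95.    4. ] [ 545.3 -208.8    4. ] [ 403.5 -251.7    4. ]
handle top [ 490.8 -301.6   63.8] tongue end [ 479.8 -329.9    4. ] [ 487.1 -329.2    4. ] [ 519.7 -320.3    4. ]
lid [ 447.8 -171.2   15. ] [ 457.2 -173.2   15. ]
```

```bash
python3 -m inch '[[[32.6,-17.4,0,-57],[32.6,-17.4,0,-57],[32.6,-17.4,0,-57],[32.6,-17.4,0,-57],[32.6,-17.4,0,-57],[32.6,-17.4,0,-57],[32.6,-17.4,0,-57],[32.6,-17.4,0,-57]]]'; python3 -m inch '[[[0,0,0,-24.7],[0,0,0,-24.7],[0,0,0,-24.7],[0,0,0,-24.7],[0,0,0,-24.7],[0,0,0,-24.7]]]'
```

```text
clock: 0.82
eef_pos: [468.6, -331.0, 231.3]
tool_rot: [-3.141, 0.0, 1.416]
force: [0.8, 0.0, -0.6]
width: 85.3
gripper_force: 0.0
clock: 1.32
eef_pos: [467.6, -332.8, 231.1]
tool_rot: [-3.141, -0.001, 1.839]
force: [-0.2, -0.8, -0.3]
width: 85.2
gripper_force: 0.0
```

Run:
```python
from h import *
np.set_printoptions(precision=1,suppress=True)
p=camera_params("wrist");im=get_image("wrist");cv2.imwrite("pics/wrist1.png",im)
import pickle;pickle.dump(p,open("w1.pkl","wb"))
print(ray("wrist",(276,210),p))
```

```text
(array([ 447.9, -262.8,  373.3]), array([ 0.1, -0.3, -1. ]))
```

View pics/wrist1.png

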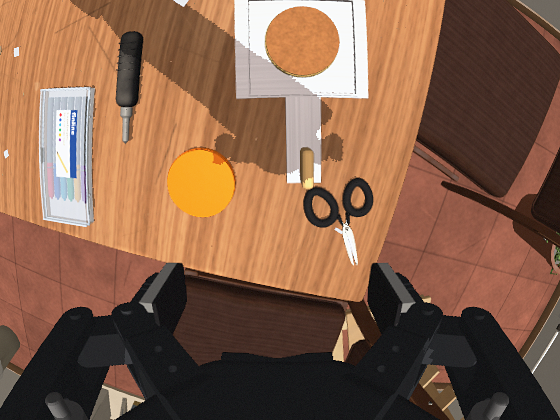

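The wrist view shows the tray plate at the top, with near corners at (236,97) and (368,97). The tongue runs down to row 184 with the grip at (307,170), and the scissors' loops lie just beside its end at (320,205).

Run:
```python
from h import *
import pickle
np.set_printoptions(precision=1,suppress=True)
p=pickle.load(open("w1.pkl","rb"));o=lambda q,z:onz("wrist",q,z,p)
L,R=o((236,97),4),o((369,97.5),4);print(L,R,np.linalg.norm(R-L))
a=np.arctan2(*(L-R)[1::-1]);print("tray yaw",np.degrees(a)-90)
t=np.array([np.cos(a-np.pi/2),np.sin(a-np.pi/2)]);mid=(L+R)[:2]/2
print("handle from plate",mid-75*t)
print("tongue left",o((288,184),4),o((285,100),4),"right",o((321,184),4),o((319,100),4))
e=(o((288,184),4)+o((321,184),4))[:2]/2;print("handle from tongue end",e+24*t)
im=cv2.imread("pics/wrist1.png");h=cv2.cvtColor(im,cv2.COLOR_BGR2HSV)
m=((h[...,0]>10)&(h[...,0]<30)&(h[...,1]>70)).astype(np.uint8);m[:140]=0;m[195:]=0;m[:,:292]=0;m[:,319:]=0
ys,xs=np.nonzero(m);print(xs.min(),xs.max(),ys.min(),ys.max())
for y in range(144,194,4):
  r=xs[ys==y];print(y,(r.min(),r.max()) if len(r) else None)
for z in(20,40,58):
  print(z,o((306.5,168),z),o((306.5,187),z))
for q in [(x,y) for x in(-20,20) for y in(-6,6)]:
  n=np.array([-t[1],t[0]]);b=e+24*t+q[0]*t+q[1]*n;print(q,proj("wrist",[*b,58],p))
```

```text
[ 398.1 -254.1    4. ] [ 543.4 -211.9    4. ] 151.25482776712516
tray yaw -253.82715790373013
handle from plate [ 491.6 -305. ]
tongue left [ 481.4 -335.6    4. ] [ 452.1 -243.5    4. ] right [ 518.5 -325.2    4. ] [ 488.7 -232.7    4. ]
handle from tongue end [ 493.3 -307.4]
292 318 147 194
144 None
148 (np.int64(301), np.int64(309))
152 (np.int64(300), np.int64(312))
156 (np.int64(300), np.int64(313))
160 (np.int64(300), np.int64(313))
164 (np.int64(300), np.int64(312))
168 (np.int64(300), np.int64(313))
172 (np.int64(300), np.int64(312))
176 (np.int64(300), np.int64(312))
180 (np.int64(301), np.int64(313))
184 (np.int64(292), np.int64(318))
188 (np.int64(292), np.int64(312))
192 (np.int64(292), np.int64(306))
20 [ 494.6 -309.6   20. ] [ 500.7 -330.2   20. ]
40 [ 492. -307.   40.] [ 497.8 -326.4   40. ]
58 [ 489.6 -304.6   58. ] [ 495.1 -323.    58. ]
(-20, -6) [315.  191.3]
(-20, 6) [303.1 191.4]
(20, -6) [315.4 151.5]
(20, 6) [303.2 151.6]
```

```bash
python3 -m inch '[[[1,1.5,2,-0.4],[2,3,5,-0.8],[2,3,9,-0.8],[2,3,13,-0.8],[2,3,13,-0.8],[2,3,13,-0.8]]]' 5; python3 -m inch '[[[0,0,2.5,0],[0,0,5,0],[0,0,7,0],[0,0,7.8,0],[0,0,7.8,0],[0,0,7.8,0]]]'
```

```text
clock: 1.87
eef_pos: [490.0, -304.8, 99.9]
tool_rot: [-3.138, -0.003, 1.854]
force: [0.2, -0.1, 1.0]
width: 50.0
gripper_force: 0.0
clock: 2.37
eef_pos: [492.8, -306.3, 25.4]
tool_rot: [3.139, 0.002, 1.854]
force: [0.8, -0.3, 0.3]
width: 49.9
gripper_force: 0.0
```

```bash
python3 -m inch '[[[0,0,0.2,0],[0,0,0.2,0],[0,0,0.2,0],[0,0,0.2,0],[0,0,0.2,0],[0,0,0.2,0],[0,0,0.2,0],[0,0,0.2,0]]]' 0; python3 -m inch '[[[0,0,-0.5,0],[0,0,-1,0],[0,0,-2,0],[0,0,-3,0],[0,0,-4,0],[0,0,-5,0],[0,0,-5,0],[0,0,-5,0]]]'
python3 - <<'E'
from h import *
import pickle
p=camera_params("wrist");im=get_image("wrist")
cv2.imwrite("pics/wrist2.png",im);pickle.dump(p,open("w2.pkl","wb"))
a=get_image("scene");b=get_image("side");cv2.imwrite("pics/scene2.png",a);cv2.imwrite("pics/side2.png",b)
E
```

```text
clock: 3.03
eef_pos: [492.2, -306.0, 22.6]
tool_rot: [3.14, 0.002, 1.855]
force: [-0.7, -0.1, 6.8]
width: 11.0
gripper_force: 59.6
clock: 3.7
eef_pos: [492.0, -305.8, 72.4]
tool_rot: [3.14, 0.001, 1.854]
force: [0.2, 0.4, -1.8]
width: 11.2
gripper_force: 58.4
```

View pics/wrist2.png

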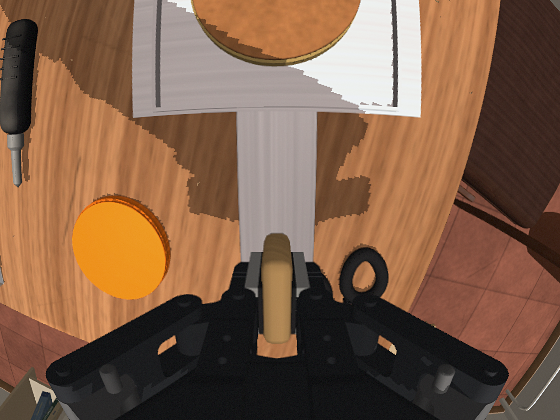

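The grip has the handle at (277,290), the plate is level across the fingers with corners at (133,117) and (420,117), and the lid is on. Carrying it to in front of the rack.

```bash
python3 -m inch '[[[0.4,0,-0.6,0.5],[1.2,0.2,-1.4,1.5],[2.4,0.4,-2.2,3],[3.8,0.6,-3,4.5],[5.2,0.9,-3.8,6],[6.6,1.1,-4.4,7.5],[8,1.3,-4.9,9],[9.4,1.6,-5.2,10]]]'; python3 -m inch '[[[1.4,0.05,0,0.6],[2.8,0.1,0,1.0],[4.2,0.2,0,1.2],[5.6,0.2,0,1.2],[6.8,0.2,0,1.2],[7.8,0.2,0,1.2],[8.4,0.2,0,1.2],[8.6,0.2,0,1.2]]]'; python3 -m inch '[[[0,0,0,0],[0,0,0,0],[0,0,0,0]]]';python3 - <<'E'
from h import *
a=get_image("scene");b=get_image("side");cv2.imwrite("pics/scene3.png",a);cv2.imwrite("pics/side3.png",b)
f=lambda im,x,y,w,h,k:cv2.resize(im[y:y+h,x:x+w],None,fx=k,fy=k,interpolation=cv2.INTER_CUBIC)
c=np.zeros((600,800,3),np.uint8)
A=f(a,160,165,160,120,3.3);B=f(b,230,140,130,120,4)
c=np.zeros((600,800,3),np.uint8);A=f(a,160,165,133,120,3);c[:360,:399]=A;B=f(b,235,140,133,150,3);c[:450,400:799]=B
cv2.imwrite("pics/crop3.png",c)
s=sensors.read_state();print(s["eef_pos"],s["tool_rot"],s["force"])
E
```

```text
clock: 4.52
eef_pos: [480.4, -209.2, 124.5]
tool_rot: [3.141, 0.0, 1.679]
force: [-0.6, -0.5, -1.9]
width: 11.3
gripper_force: 58.5
clock: 5.18
eef_pos: [473.0, -123.6, 123.5]
tool_rot: [3.142, -0.0, 1.661]
force: [0.7, -0.4, -1.8]
width: 11.4
gripper_force: 58.5
clock: 5.43
eef_pos: [473.1, -125.9, 123.3]
tool_rot: [3.142, 0.0, 1.658]
force: [0.6, 0.1, -1.5]
width: 11.6
gripper_force: 58.5
[ 473.0990879  -125.78315158  123.25095508] [3.14157346e+00 2.63143965e-04 1.65788437e+00] [-0.41400116  0.5775035  -1.76980003]
```

View pics/crop3.png

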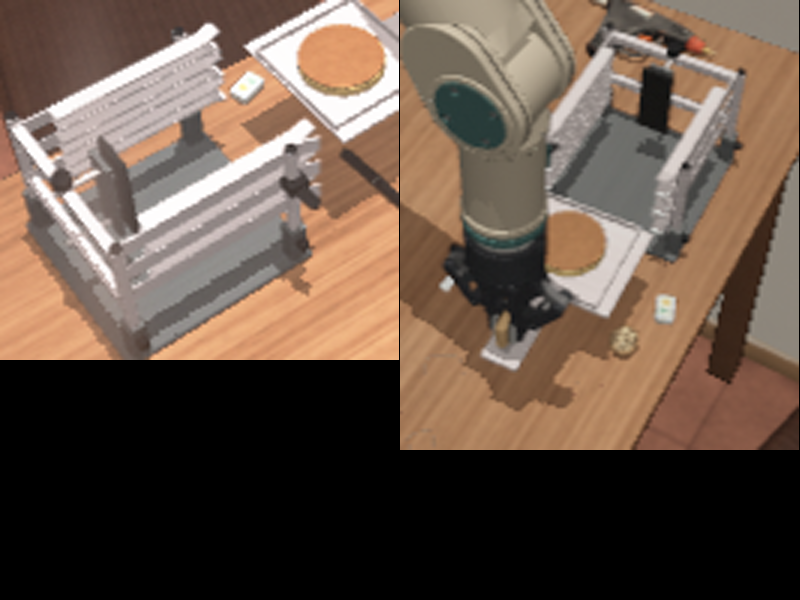

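The crop shows the tray level in front of the mouth. Its front corners are at scene (242,182) and (275,211) and side (318,218), and the lid is on. The clip sits about between the upper two rail levels on the near front post. Next I'll compare the predicted tray corners with the cameras to get any bias.

Run:
```python
from h import *
np.set_printoptions(precision=1,suppress=True)
S=lambda x,y:(160+x/3,165+y/3); D=lambda x,y:(235+(x-400)/3,140+y/3)
print("tray ff",tri(("scene",S(247,49)),("side",D(651,235))),"pred 530.8 75 104.7")
print("tray nf on z104",onz("scene",S(344,138),104.7),"pred 381.4 62")
print("proj pred",[ (proj("scene",P)-[160,165])*3 for P in([530.8,75,104.7],[381.4,62,104.7])],(proj("side",[530.8,75,104.7])-[235,140])*3+[400,0])
# predicted rack points in crop3 px, for checking
a=np.radians(95);R=np.array([[np.cos(a),-np.sin(a),0],[np.sin(a),np.cos(a),0],[0,0,1]]);o=np.array([442.9,194.6,10])
for nm,q in dict(nf_top=(-60,85,141),nb_top=(105,85,141),ff_top=(-60,-85,141),fb_top=(105,-85,141),ptr=(-60,107,95.5),ptr112=(-60,107,111.5),flare_n_mid=(-90,78,90),flare_n_top=(-90,78,122),flare_f_top=(-90,-78,138)).items():
  P=R@np.array(q)+o;print(nm,(proj("scene",P)-[160,165])*3,(proj("side",P)-[235,140])*3+[400,0])
# clean enlarged views of near front post
f=lambda im,x,y,w,h,k:cv2.resize(im[y:y+h,x:x+w],None,fx=k,fy=k,interpolation=cv2.INTER_CUBIC)
im=cv2.imread("pics/scene3.png");s0=cv2.imread("pics/side0.png")
c=np.zeros((600,800,3),np.uint8);c[:,:400]=f(im,230,170,50,75,8);c[:,400:]=f(s0,270,155,50,75,8);cv2.imwrite("pics/crop4.png",c)
```

```text
tray ff [528.6  75.7  99.4] pred 530.8 75 104.7
tray nf on z104 [381.5  60.9 104.7] pred 381.4 62
proj pred [array([243.5,  42.4]), array([343. , 138.6])] [650.5 234.1]
nf_top [289.3 149.8] [544.4 116.6]
nb_top [117.3 252.6] [604.9  28.8]
ff_top [174.5  34.1] [684.6 167.1]
fb_top [  9.  120.7] [737.5  72.5]
ptr [306.4 200. ] [527.3 137.7]
ptr112 [306.1 188.4] [527.2 128.3]
flare_n_mid [313.6 165.8] [538.  166.4]
flare_n_top [313.2 142.1] [538.  147.5]
flare_f_top [207.1  26.2] [667.8 185.4]
```

View pics/crop4.png

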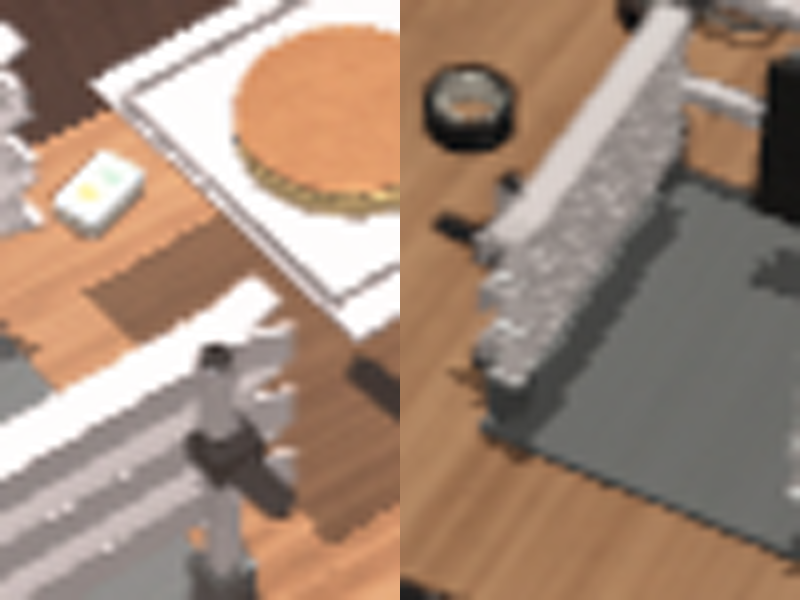

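Crop: the near post top is at scene (257,214) and the sleeve is about 47 mm below it, so the clip's rack z is about 94, which means the middle pair. The three near rail tips appear at crop (295,335/400/465) in scene and (482,240/292/350) in side.

Run:
```python
from h import *
np.set_printoptions(precision=1,suppress=True)
S=lambda x,y:(230+x/8,170+y/8); D=lambda x,y:(270+(x-400)/8,155+y/8)
for s,d in(((295,335),(480,240)),((295,400),(485,292)),((290,465),(485,350))): print("tip",tri(("scene",S(*s)),("side",D(*d))))
print("post",tri(("scene",S(215,352)),("side",D(512,180))),"sleeve/tongue",tri(("scene",S(280,498)),("side",D(440,222))))
a=np.radians(95);R=np.array([[np.cos(a),-np.sin(a),0],[np.sin(a),np.cos(a),0],[0,0,1]]);o=np.array([442.9,194.6,10])
for z in(127.5,95.5,63.5):
  P=R@np.array([-90,83,z])+o;print(P,(proj("scene",P)-[230,170])*8,(proj("side",P)-[270,155])*8+[400,0])
print("sc corner",onz("scene",S(92,85),104.7),onz("scene",S(92,85),100))
```

```text
tip [364.5  99.7 145.1]
tip [365.6 100.3 112.2]
tip [367.  100.2  75.9]
post [363.8 128.3 156. ] sleeve/tongue [330.6 125.1 115.4]
[368.1  97.7 137.5] [284.8 337.4] [477.4 260.7]
[368.1  97.7 105.5] [285.5 400.9] [477.5 311.3]
[368.1  97.7  73.5] [286.3 461.4] [477.6 360.1]
sc corner [525.3  77.2 104.7] [529.3  75.1 100. ]
```

```bash
python3 -m inch '[[[0.3,0,-0.3,0],[0.8,0,-0.6,0],[1.4,0,-0.9,0],[2,0,-0.9,0],[2.6,0,-0.9,0],[2.8,0,-0.9,0],[2.8,0,-0.9,0],[2.8,0,-0.9,0]]]'
python3 - <<'E'
from h import *
import pickle
np.set_printoptions(precision=1,suppress=True)
p=pickle.load(open("w2.pkl","rb"))
for z in(45,50,55,60): print(z,np.linalg.norm(onz("wrist",(133,117),z,p)-onz("wrist",(420,117),z,p)))
print("expect top near edge z",72.4-20.6+2)
a=get_image("scene");b=get_image("side");cv2.imwrite("pics/scene5.png",a);cv2.imwrite("pics/side5.png",b)
f=lambda im,x,y,w,h,k:cv2.resize(im[y:y+h,x:x+w],None,fx=k,fy=k,interpolation=cv2.INTER_CUBIC)
c=np.zeros((600,800,3),np.uint8);c[:]=0;c[:,:480]=f(a,210,165,60,75,8);c[:,480:]=f(b,300,185,40,75,8);cv2.imwrite("pics/crop5.png",c)
s=sensors.read_state();print(s["eef_pos"],s["tool_rot"],s["force"])
E
```

```text
clock: 6.2
eef_pos: [470.6, -97.0, 132.3]
tool_rot: [-3.141, 0.0, 1.66]
force: [0.3, 0.6, -1.7]
width: 11.1
gripper_force: 58.5
45 157.41074210378733
50 152.7655870090271
55 148.12043191426682
60 143.47527681950658
expect top near edge z 53.800000000000004
[470.6 -97.4 132.2] [-3.1  0.   1.7] [ 0.8  0.4 -2. ]
```

View pics/crop5.png

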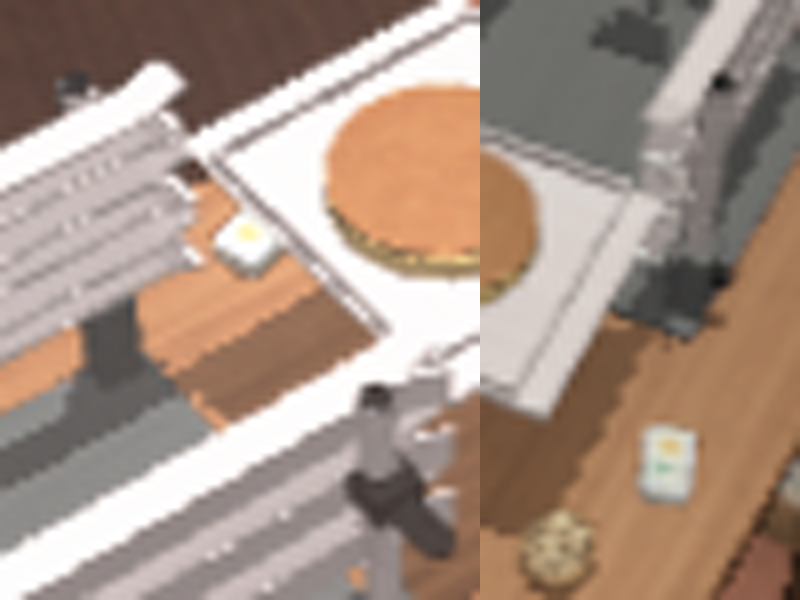

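The crop shows the far-front tray corner at (188,138) against the far rail tips at (185,120), (195,190) and (200,262). The tray lines up with the middle channel and sits slightly low, so I'll raise it 2 mm and enter gently.

```bash
python3 -m inch '[[[0.1,0,-0.2,0],[0.3,0,-0.2,0],[0.5,0,-0.2,0],[0.7,0,-0.2,0],[0.8,0,-0.2,0],[0.8,0,-0.2,0]]]'; python3 -m inch '[[[0.2,0,0,0],[0.4,0,0,0],[0.6,0,0,0],[0.6,0,0,0]]]';  python3 -m inch '[[[0.2,0,0,0],[0.4,0,0,0],[0.6,0,0,0],[0.6,0,0,0]]]'
```

```text
clock: 6.8
eef_pos: [469.7, -88.8, 134.3]
tool_rot: [-3.141, -0.0, 1.66]
force: [0.3, -0.1, -2.2]
width: 11.3
gripper_force: 58.5
clock: 7.13
eef_pos: [469.2, -82.6, 134.3]
tool_rot: [-3.141, -0.0, 1.66]
force: [-0.5, -0.1, -2.4]
width: 10.9
gripper_force: 58.5
clock: 7.47
eef_pos: [468.7, -76.7, 134.3]
tool_rot: [-3.141, -0.0, 1.66]
force: [-0.0, 0.7, -2.2]
width: 11.2
gripper_force: 58.3
```

```bash
python3 -m inch '[[[0.2,0,0,0],[0.4,0,0,0],[0.6,0,0,0],[0.6,0,0,0]]]';  python3 -m inch '[[[0.2,0,0,0],[0.4,0,0,0],[0.6,0,0,0],[0.6,0,0,0]]]'; python3 -m inch '[[[0.2,0,0,0],[0.4,0,0,0],[0.6,0,0,0],[0.6,0,0,0]]]'
python3 - <<'E'
from h import *
a=get_image("scene");b=get_image("side");cv2.imwrite("pics/scene6.png",a);cv2.imwrite("pics/side6.png",b)
p=camera_params("wrist");w=get_image("wrist");cv2.imwrite("pics/wrist6.png",w)
import pickle;pickle.dump(p,open("w6.pkl","wb"))
f=lambda im,x,y,w,h,k:cv2.resize(im[y:y+h,x:x+w],None,fx=k,fy=k,interpolation=cv2.INTER_CUBIC)
c=np.zeros((600,800,3),np.uint8);c[:300,:480]=f(a,205,170,80,50,6);c[:300,480:]=f(b,300,185,40,37,8)[:300,:320] if 0 else cv2.resize(b[185:222,300:340],(320,300),interpolation=cv2.INTER_CUBIC)
c[300:,:]=cv2.resize(w[:210],(800,300));cv2.imwrite("pics/crop6.png",c)
E
```

```text
clock: 7.8
eef_pos: [468.3, -70.7, 134.3]
tool_rot: [3.142, -0.0, 1.66]
force: [-1.5, 0.1, -2.7]
width: 11.4
gripper_force: 58.4
clock: 8.13
eef_pos: [467.7, -64.7, 134.3]
tool_rot: [3.142, -0.0, 1.66]
force: [-0.4, 1.0, -3.1]
width: 11.2
gripper_force: 58.3
clock: 8.47
eef_pos: [467.3, -58.7, 134.3]
tool_rot: [3.141, -0.0, 1.66]
force: [-1.2, -0.0, -3.0]
width: 11.4
gripper_force: 58.3
```

View pics/crop6.png

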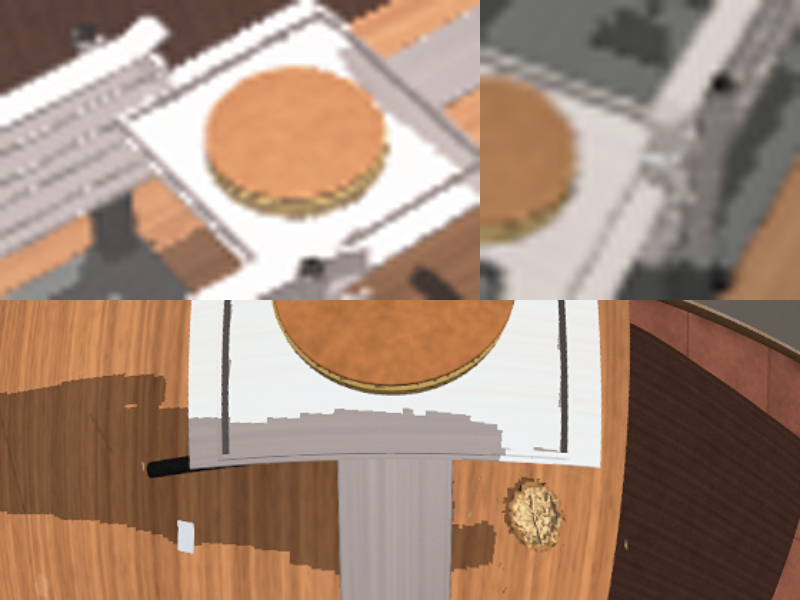

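The flange enters between the top and middle ledge tips, which is the middle channel, and the lid is in place. Now feel for the ledge by lowering.

```bash
python3 -m inch '[[[0,0,0.05,0],[0,0,0.1,0],[0,0,0.1,0]]]'; python3 -m inch '[[[0,0,0.05,0],[0,0,0.1,0],[0,0,0.1,0]]]'; python3 -m inch '[[[0,0,0.05,0],[0,0,0.1,0],[0,0,0.1,0]]]'
```

```text
clock: 8.87
eef_pos: [467.3, -59.3, 133.3]
tool_rot: [3.142, -0.0, 1.659]
force: [-0.8, -0.4, -1.8]
width: 11.4
gripper_force: 58.5
clock: 9.12
eef_pos: [467.3, -59.4, 132.3]
tool_rot: [3.141, 0.0, 1.659]
force: [-1.0, -0.7, -2.6]
width: 11.1
gripper_force: 58.5
clock: 9.37
eef_pos: [467.3, -59.3, 131.3]
tool_rot: [3.141, 0.0, 1.659]
force: [-1.4, -0.3, -1.6]
width: 11.5
gripper_force: 58.5
```

```bash
for i in 1 2 3; do python3 -m inch '[[[0,0,0.05,0],[0,0,0.1,0],[0,0,0.1,0]]]' | grep -E "eef|force: \["; done
```

```text
eef_pos: [467.3, -59.3, 130.3]
force: [-0.5, 0.3, -1.8]
eef_pos: [467.3, -59.3, 129.3]
force: [-0.3, 0.3, -1.6]
eef_pos: [467.3, -59.3, 128.3]
force: [1.0, -0.8, -1.1]
```

```bash
python3 -m inch '[[[0,0,0.05,0],[0,0,0.1,0],[0,0,0.1,0]]]' | grep -E "eef|force: \["; python3 -m inch '[[[0,0,0.05,0],[0,0,0.1,0],[0,0,0.1,0]]]' | grep -E "eef|force: \["
```

```text
eef_pos: [467.3, -59.3, 127.3]
force: [0.7, -0.2, -2.1]
eef_pos: [467.3, -59.4, 126.4]
force: [-0.0, -0.8, 0.4]
```

Ledge contact at TCP z ≈ 126.5 with about 7.5 mm of play, which matches the channel (rack about 14 mm up, middle pair). I'll lift 1.5 mm and slide in.

```bash
python3 -m inch '[[[0,0,-0.1,0],[0.1,0,-0.15,0],[0.3,0,-0.15,0],[0.5,0,-0.15,0],[0.7,0,-0.15,0],[0.9,0,-0.15,0],[1,0,-0.15,0],[1,0,-0.15,0]]]' | grep -E "eef|force: \[|rot"; python3 -m inch '[[[0.1,0,0,0],[0.3,0,0,0],[0.5,0,0,0],[0.7,0,0,0],[0.9,0,0,0],[1.1,0,0,0],[1.2,0,0,0],[1.2,0,0,0]]]' | grep -E "eef|force: \[|rot"; python3 -m inch '[[[0.1,0,0,0],[0.3,0,0,0],[0.5,0,0,0],[0.7,0,0,0],[0.9,0,0,0],[1.1,0,0,0],[1.2,0,0,0],[1.2,0,0,0]]]' | grep -E "eef|force: \[|rot"
```

```text
eef_pos: [466.4, -48.9, 127.8]
tool_rot: [3.141, -0.0, 1.66]
force: [-0.3, 0.2, -1.4]
eef_pos: [465.3, -36.9, 127.8]
tool_rot: [3.141, -0.0, 1.66]
force: [-0.2, -0.1, -2.0]
eef_pos: [464.3, -25.0, 127.8]
tool_rot: [3.141, -0.0, 1.66]
force: [-0.9, 0.6, -1.8]
```

```bash
python3 -m inch '[[[0.1,0,0,0],[0.3,0,0,0],[0.5,0,0,0],[0.7,0,0,0],[0.9,0,0,0],[1.1,0,0,0],[1.2,0,0,0],[1.2,0,0,0]]]' | grep -E "eef|force: \[|rot"; python3 -m inch '[[[0.1,0,0,0],[0.3,0,0,0],[0.5,0,0,0],[0.7,0,0,0],[0.9,0,0,0],[1.1,0,0,0],[1.2,0,0,0],[1.2,0,0,0]]]' | grep -E "eef|force: \[|rot"; python3 -m inch '[[[0.1,0,0,0],[0.3,0,0,0],[0.5,0,0,0],[0.7,0,0,0],[0.9,0,0,0],[1.1,0,0,0],[1.2,0,0,0],[1.2,0,0,0]]]' | grep -E "eef|force: \[|rot"
```

```text
eef_pos: [463.2, -13.0, 127.8]
tool_rot: [3.141, -0.0, 1.66]
force: [-0.6, 0.1, -1.9]
eef_pos: [462.1, -1.1, 127.8]
tool_rot: [3.141, -0.0, 1.66]
force: [-1.1, 0.9, -1.9]
eef_pos: [461.1, 10.9, 127.8]
tool_rot: [3.142, -0.0, 1.66]
force: [-1.4, 0.3, -1.9]
```

```bash
python3 -m inch '[[[0.1,-0.05,0,0],[0.3,-0.05,0,0],[0.5,-0.05,0,0],[0.7,-0.05,0,0],[0.9,-0.05,0,0],[1.1,-0.05,0,0],[1.2,-0.05,0,0],[1.2,-0.05,0,0]]]' | grep -E "eef|force: \[|rot"; python3 -m inch '[[[0.1,0,0,0],[0.2,0,0,0],[0.3,0,0,0],[0.4,0,0,0],[0.5,0,0,0],[0.6,0,0,0],[0.7,0,0,0],[0.8,0,0,0]]]' | grep -E "eef|force: \[|rot"; python3 -m inch '[[[0.1,0,0,0],[0.2,0,0,0],[0.3,0,0,0],[0.4,0,0,0],[0.4,0,0,0]]]' | grep -E "eef|force: \[|rot"
```

```text
eef_pos: [459.6, 22.8, 127.8]
tool_rot: [3.141, -0.0, 1.66]
force: [-1.0, 0.0, -2.3]
eef_pos: [458.8, 30.4, 127.8]
tool_rot: [3.142, -0.0, 1.659]
force: [0.3, -0.1, -3.0]
eef_pos: [458.5, 34.6, 127.8]
tool_rot: [3.142, -0.0, 1.66]
force: [0.5, -0.0, -1.6]
```

```bash
python3 -m inch '[[[0.1,0,0,0],[0.2,0,0,0],[0.3,0,0,0],[0.3,0,0,0]]]' | grep -E "eef|force: \["; python3 -m inch '[[[0.1,0,0,0],[0.2,0,0,0],[0.3,0,0,0],[0.3,0,0,0]]]' | grep -E "eef|force: \["
```

```text
eef_pos: [458.2, 37.6, 127.8]
force: [0.7, -0.1, -1.1]
eef_pos: [457.9, 40.6, 127.8]
force: [-0.7, -0.3, -1.3]
```

```bash
python3 -m inch '[[[0.1,0,0,0],[0.2,0,0,0],[0.3,0,0,0],[0.3,0,0,0]]]' | grep -E "eef|force: \["
```

```text
eef_pos: [457.7, 43.6, 127.8]
force: [0.0, -0.0, -1.8]
```

```bash
python3 -m inch '[[[0.1,0,0,0],[0.2,0,0,0],[0.3,0,0,0],[0.3,0,0,0]]]' | grep -E "eef|force: \["
```

```text
eef_pos: [457.4, 46.5, 127.8]
force: [-0.3, 0.6, -1.4]
```

```bash
python3 -m inch '[[[0.1,0,0,0],[0.2,0,0,0],[0.3,0,0,0],[0.3,0,0,0]]]' | grep -E "eef|force: \["
```

```text
eef_pos: [457.1, 49.6, 127.8]
force: [0.0, 0.5, -2.3]
```

```bash
python3 -m inch '[[[0.1,0,0,0],[0.2,0,0,0],[0.3,0,0,0],[0.3,0,0,0]]]' | grep -E "eef|force: \["
```

```text
eef_pos: [456.9, 52.5, 127.8]
force: [0.1, -1.3, -2.5]
```

```bash
python3 -m inch '[[[0.1,0,0,0],[0.2,0,0,0],[0.3,0,0,0],[0.3,0,0,0]]]' | grep -E "eef|force: \["
```

```text
eef_pos: [456.5, 54.5, 127.9]
force: [0.2, -3.2, -0.4]
```

The buffer is felt (about 3 N). Careful 1 mm steps now.

```bash
python3 -m inch '[[[0.05,0,0,0],[0.1,0,0,0],[0.1,0,0,0]]]' | grep -E "eef|force: \["
```

```text
eef_pos: [456.5, 56.0, 127.8]
force: [-0.1, -3.9, -0.1]
```

```bash
python3 -m inch '[[[0.05,0,0,0],[0.1,0,0,0],[0.1,0,0,0]]]' | grep -E "eef|force: \["
```

```text
eef_pos: [456.4, 57.3, 127.8]
force: [-0.1, -3.4, -1.8]
```

```bash
python3 -m inch '[[[0.05,0,0,0],[0.1,0,0,0],[0.1,0,0,0]]]' | grep -E "eef|force: \["
```

```text
eef_pos: [456.3, 57.9, 127.8]
force: [-0.3, -4.0, -0.7]
```

```bash
python3 -m inch '[[[0.05,0,0,0],[0.1,0,0,0],[0.1,0,0,0]]]' | grep -E "eef|force: \["
```

```text
eef_pos: [456.1, 58.0, 127.8]
force: [-0.2, -7.7, -0.0]
```

```bash
python3 -m inch '[[[0.05,0,0,0],[0.1,0,0,0],[0.1,0,0,0]]]' | grep -E "eef|force: \["
```

```text
eef_pos: [456.0, 58.0, 127.9]
force: [-0.0, -9.5, 0.8]
```

Firm stop: position holds at y=58.0 while force rises to 9.5 N. Relieve the push, set the tray down on the ledges, and release.

```bash
python3 -m inch '[[[-0.1,0,0,0],[-0.17,0,0,0],[-0.17,0,0.05,0],[-0.17,0,0.1,0],[-0.17,0,0.1,0]]]' | grep -E "eef|force: \["
```

```text
eef_pos: [456.3, 57.8, 126.9]
force: [0.0, -5.5, -0.2]
```

```bash
python3 -m inch '[[[0,0,0,0],[0,0,0,0],[0,0,0,0]]]' 2
```

```text
clock: 20.62
eef_pos: [456.7, 59.9, 127.0]
tool_rot: [3.14, -0.002, 1.661]
force: [0.3, 0.1, -0.4]
width: 20.3
gripper_force: 0.0
```

```bash
python3 -m inch '[[[0,0,0,0],[0,0,0,0],[0,0,-0.5,0],[0,0,-1.5,0],[0,0,-3,0],[0,0,-5,0],[0,0,-7,0],[0,0,-9,0]]]' 4.5; python3 -m inch '[[[-1,0,-2,0],[-3,0,-4,0],[-5,0,-6,0],[-6,0,-7,0],[-6,0,-7,0],[-6,0,-7,0]]]'
python3 - <<'E'
from h import *
np.set_printoptions(precision=1,suppress=True)
p=camera_params("wrist");w=get_image("wrist");a=get_image("scene");cv2.imwrite("pics/wrist7.png",w);cv2.imwrite("pics/scene7.png",a)
b=get_image("side");cv2.imwrite("pics/side7.png",b)
# predicted tray: handle where released
P=np.array([456.5,58]);t=np.array([np.cos(1.66),np.sin(1.66)])
c=P+135*t;print("plate centre expected",c)
for n,im,pp in(("scene",a,None),("side",b,None),("wrist",w,p)):
  h=cv2.cvtColor(im,cv2.COLOR_BGR2HSV);q=proj(n,[*c,121],pp)
  m=((h[...,0]>6)&(h[...,0]<17)&(h[...,1]>110)&(h[...,2]>110)).astype(np.uint8)
  k,l,s,ce=cv2.connectedComponentsWithStats(cv2.morphologyEx(m,2,np.ones((3,3))))
  r=[(s[i,4],ce[i]) for i in range(1,k) if np.linalg.norm(ce[i]-q)<30 and s[i,4]>60]
  print(n,q,[(x[0],x[1],onz(n,x[1],121,pp)) for x in r])
# handle brown in wrist
q=[proj("wrist",[*(P+d*t),124],p) for d in(-20,20)];print("handle ends exp",q)
h=cv2.cvtColor(w,cv2.COLOR_BGR2HSV);m=((h[...,0]>10)&(h[...,0]<30)&(h[...,1]>70));x0,y0=(q[0]+q[1])/2
r=m[int(y0)-45:int(y0)+45,int(x0)-5:int(x0)+5].mean(1)>.6;ys=np.nonzero(r)[0]+int(y0)-45;print(ys.min(),ys.max(),len(ys))
E
```

```text
clock: 21.28
eef_pos: [456.1, 58.7, 218.0]
tool_rot: [-3.142, -0.0, 1.659]
force: [0.4, -0.2, 0.2]
width: 45.2
gripper_force: 0.0
clock: 21.78
eef_pos: [461.6, -1.2, 287.2]
tool_rot: [3.14, -0.0, 1.658]
force: [-0.1, 0.7, -0.1]
width: 45.1
gripper_force: 0.0
plate centre expected [444.5 192.5]
scene [218.5 212.7] [(np.int32(574), array([217.4, 214.6]), array([440.4, 198. , 121. ]))]
side [312.8 182.2] [(np.int32(90), array([331.7, 167.7]), array([467.8, 291. , 121. ])), (np.int32(253), array([314.6, 182.3]), array([450. , 195.4, 121. ]))]
wrist [276.7  -6.9] [(np.int32(1777), array([275.7,  11.5]), array([445.3, 172.6, 121. ]))]
handle ends exp [array([277.1, 150.6]), array([277. , 108.1])]
109 173 65
```

```bash
python3 -c "
from cell import order
print(order.finish_job())"
```

```text
the job is handed in; nothing more can be done
None
```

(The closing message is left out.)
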